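Slide the flat snack pack under the label press and press its label

ROBOT

A 7-joint arm with a two-finger parallel gripper is mounted at the origin on the work surface. World frame = base frame: x ahead of the robot, y to its left, z up, the work surface at z = 0. Lengths are in m, angles in rad, forces in N, time in s.
With the tool pointing down it reaches from about 0.4 to 0.75 m from the base axis. Payload 19.5 kg.
Tool frame: the origin (TCP) lies at the centre of the arm's flange, where the gripper is bolted on; the fingertips stand 173 mm ahead of it and the grasp point (between the pads) lies 155 mm ahead of it; z points along the fingers, y is the line along which they close (so a half turn about z gives the same grasp; the last joint's range is limited). The gripper opens to 85 mm and grips with 20 to 120 N. Pads are 22 mm wide; open, the fingers measure 114 mm over their backs; the gripper's body (76 mm by 85 mm) begins 54 mm behind the grasp point. The pads swing forward as they close: fully open they stand 13 mm farther back than shut.
Start: joints at [-1.342, 0.707, -0.028, 1.485, 0.022, 0.951, -0.075], TCP at [0.154, 0.554, 0.405] pointing down, gripper open.
Joint ranges: [-2.71, 2.71], [-0.32, 2.16], [-1.57, 1.52], [0, 2.45], [-1.46, 4.6], [0, 2.02], [-2.83, 2.83]. Speed limits (rad/s): [1.89, 1.89, 2.57, 2.57, 3.01, 3.01, 3.01].

INTERFACE

Orientations are given as a unit quaternion [w, x, y, z].
In Python, from cell import ctrl gives the robot as it stands.
- The arm moves only by the tool servo_tool, never from a script. Its argument "targets" is a list that holds one entry, the list of rows, each a list of 5 numbers: the gripper command: -1 is fully open, 1 is shut, values between are in proportion, then the shift along the tool's x, y, z each as a share of 25 mm, from -1 to 1, then the turn about the tool's z as a share of 0.12 rad, from -1 to 1. In form: [[[hand, tx, ty, tz, roll], ...]]. A call has 1 to 10 rows; each row shifts and turns the commanded pose from where the row before left it, along the tool's axes as they then stand; what a row does not reach is not made up. A row lasts 1/12 s, in which the tool goes at most 41.7 mm and 7.16 degrees, less where a joint would pass 70% of its speed; a pose out of reach is approached as far as the arm can. A call with a number of a shift or a turn outside -1 to 1 is refused whole. A call with a gripper value outside its range is refused whole. The fingers move at their own pace and stop on an object; the grip force is fixed at half the most. Time passes only in rows, so rows that do not move let the fingers close. It gives the time, the measured TCP pose, the force, the opening and the grip force at its end, in the units of the state.
- ctrl.get_obs(): the state, without advancing time (a new reading comes with each control period).
- ctrl.snapshot(name): name is "scene" or "side" or "wrist"; returns a dict with "img" (400x640x3 uint8, red, green, blue), "K" (3x3 intrinsics, pixels), "extrinsics" (4x4, takes a point from camera to world coordinates); the wrist camera has in their place "tool_from_camera" (4x4, takes a point from camera to tool coordinates, whose origin is the TCP and whose axes are the flange's). Camera axes: x right, y down, z forward; pixel columns grow to the right and rows downward; lengths in m; the calibration is good to about 2 mm. A picture is of the moment at which its call begins: read the wrist's pose just before it. There is no depth.
- ctrl.close_job(): hands the job in; it is judged then, once.
The state is a dict: "clock": time; "joint_positions": joint angles; "joint_velocities": joint speeds; "effort": joint torques, N m; "tool_pos": TCP position; "tool_rot": TCP orientation; "contact_force": force on the tool from outside, world axes, zero at the start; "torque": the same for the moment, N m; "finger_gap": finger opening in m; "grasp_force": force on a finger pad.
Only numpy, scipy, OpenCV 4.12 (cv2) and the standard library are available. Lean on these libraries where they do the work, as an engineer would, in place of code of your own. Each camera call takes 0.05 s, during which the arm holds its last target. There are 200 camera calls.

TASK

Push the low, flat snack pack along the table with the fingers, through the flared entry and under the low bridge of the label press, until it lies straight and rests against the end stop; keep it flat on the table all the way, never lifting or tipping it. Then press the black head on top of the bridge down firmly onto the pack and let it come back up, leaving the pack in place. Leave everything else on the table where it is.

Things in the scene. Friction and masses are not known exactly. Their poses are not given: they have to be found in the camera images.
- bridge: Label press, plain steel, fixed: a low bridge 60 mm deep (x) on legs. Beam underside 50 mm, top 66 mm above the table; opening 130 mm wide (y -65 to 65 mm). Its x axis points the way the pack goes through, entry side to stop. Origin: on the table under the bridge's middle; z up. Low rails, 16 mm tall, join legs and end stop.
- bridge_entry (a point): Middle of the mouth of the entry, on the table, 68 mm before the bridge's middle (bridge x = -68 mm). Two flared wings, 30 mm tall, narrow the way from about 180 mm wide here to 130 mm at the legs (x = -30 mm).
- bridge_stop (a point): Middle of the end stop's face, on the table, at bridge x = 90 mm, beyond the bridge. The stop is a cross bar 26 mm tall, right across the way.
- plunger: Black round press head on a spring, 44 mm across, on top of the middle of the bridge. Origin: centre of its top face, 105 mm above the table when up. It goes straight down 10 mm at most; its foot meets the lid of a pack below after about 6.5 mm. The spring takes 2 N to start, about 4 N there; 8 to 15 N presses well. It rises again by itself.
- pack: The low flat snack pack: clear rigid plastic, yellow label band, 180 mm long (x), 110 mm wide (y), 44 mm tall (tray to 28 mm, lid above 4 mm narrower all round), 0.2 to 0.45 kg; same both ways round. Origin: centre of its underside. Starts on the table before the entry, askew and off line; slides when pushed, stays where left.
- tall_pack_a: Bystander: clear snack pack 120 x 100 mm and 72 mm tall, too tall for the bridge; origin at the centre of its underside.
- tall_pack_b: Bystander: clear snack pack 120 x 100 mm and 72 mm tall, too tall for the bridge; origin at the centre of its underside.
- label_roll: Bystander: white ring standing flat, 84 mm across, 50 mm tall; origin at the centre of its underside.
- marker: Bystander: black pen, 115 mm long, 14 mm thick; origin at the centre of its underside.
- clicker: Bystander: round steel hand counter, 44 mm across, 32 mm tall; origin at the centre of its underside.
- tape_dispenser: Bystander: grey desk dispenser, 130 x 55 mm, 78 mm tall; origin at the centre of its underside.
- sanitiser: Bystander: white bottle, 60 mm across, 150 mm tall; origin at the centre of its underside.
Not all that is in view belongs to the job. Leave any pink look-alike of the pack alone.

How it is judged:
On the way, in this order (a step that is already met when the one before it is completed fails the run):
1. the pack lies straight under the bridge against the end stop, the press head still up (x of pack in the frame of bridge between -0.007 and 0.005 m and y of pack in the frame of bridge between -0.015 and 0.015 m and angle between the x axis of pack and the x axis of bridge, either way round below 0.1 rad and height (world z) of pack below 0.004 m and angle between pack's own z axis and vertical below 0.03 rad and height (world z) of plunger above 0.102 m), for 0.2 s.
2. the head is pressed down onto the pack in that place (x of pack in the frame of bridge between -0.007 and 0.005 m and y of pack in the frame of bridge between -0.015 and 0.015 m and angle between the x axis of pack and the x axis of bridge, either way round below 0.1 rad and height (world z) of pack below 0.004 m and angle between pack's own z axis and vertical below 0.03 rad and contact force between plunger and pack above 1.5 N), for 0.1 s.
At the end, for the whole second after the job is handed in: The pack lies flat under the bridge within 7 mm of the end stop, within 15 mm of the middle line and within 0.1 rad of straight, at rest; the press head is up again (within 3 mm) (all of step 1 and linear speed of pack below 0.01 m/s); the robot touches nothing.
It fails at once if the pack is lifted more than 10 mm or tipped more than 0.08 rad (height (world z) of pack above 0.01 m or angle between pack's own z axis and vertical above 0.08 rad).
It fails at once if another thing on the table is moved more than 20 mm (distance of any of tall_pack_a, tall_pack_b, label_roll, marker, clicker, tape_dispenser, sanitiser from where it was at the start of the episode above 0.02 m).
It also fails if it takes over 58 s, if anything falls off the work surface, if the arm or the gripper's body presses on something with over 40 N, if the wrist force passes 120 N, or if a joint passes its speed limit or range.

## Working session

There is one attempt and no reset: what is moved stays moved. The work goes in short steps, Python scripts to look and compute and a tool call to move; the robot and the scene stay as the last step left them, time stands still between calls to the robot, and variables do not carry over. Pictures are saved under pics/ and viewed, at most 10 in all, crops included, and the job is handed in when it is done.

Besides the shell and the picture viewer there is one more tool, called after ">>>" as name(argument=value, ...) on one line, values as JSON. servo_tool: Moves the arm, as the interface text tells. Shift numbers are shares of 25 mm and turn numbers shares of 0.12 rad, none past 1 either way. Its arguments: {"type":"object","properties":{"targets":{"type":"array","items":{"type":"array","items":{"type":"array","items":{"type":"number","minimum":-1,"maximum":1}}}}},"required":["targets"]}

```bash
mkdir -p pics
cat > h.py <<'E'
import numpy as np, cv2
from cell import ctrl
from scipy.spatial.transform import Rotation as R
def T_tool():
    o=ctrl.get_obs(); q=o["tool_rot"]; T=np.eye(4); T[:3,:3]=R.from_quat([q[1],q[2],q[3],q[0]]).as_matrix(); T[:3,3]=o["tool_pos"]; return T
def snap(cam,fn=None):
    T=T_tool(); s=ctrl.snapshot(cam)
    E=T@np.array(s["tool_from_camera"]) if cam=="wrist" else np.array(s["extrinsics"])
    if fn:
        cv2.imwrite(f"pics/{fn}.png",s["img"][:,:,::-1]); np.savez(f"pics/{fn}.npz",K=s["K"],E=E)
    return s["img"],np.array(s["K"]),E
def ray(fn,px,z):
    d=np.load(f"pics/{fn}.npz"); px=np.atleast_2d(px).astype(float)
    r=np.c_[px,np.ones(len(px))]@np.linalg.inv(d["K"]).T@d["E"][:3,:3].T; o=d["E"][:3,3]
    z=np.broadcast_to(z,len(px)); return o+r*((z-o[2])/r[:,2])[:,None]
def proj(fn,P):
    d=np.load(f"pics/{fn}.npz"); p=(np.atleast_2d(P)-d["E"][:3,3])@d["E"][:3,:3]@d["K"].T; return p[:,:2]/p[:,2:]
E
python3 - <<'E'
from h import *
o=ctrl.get_obs(); print(o)
for c in ["scene","side"]:
    i,K,E=snap(c,c); print(c,K[0],E.round(2).tolist())
E
```

```text
{'clock': 0.0, 'joint_positions': array([-1.34167543,  0.70708336, -0.02762051,  1.48500258,  0.02197362,
        0.95089879, -0.07545298]), 'joint_velocities': array([-1.35324231e-03,  8.55091315e-04,  2.79001371e-05, -5.07199365e-04,
        6.32050263e-04, -3.54275546e-04,  6.01948351e-04]), 'effort': array([-1.74673733e-04, -8.83220458e+01,  1.23450324e+00, -2.36165679e+01,
        1.69138040e-02,  6.69395988e-03,  8.02565182e-05]), 'tool_pos': array([0.15379599, 0.55397029, 0.40423776]), 'tool_rot': array([-6.79048563e-05,  1.34979892e-01,  9.90848188e-01, -5.41158471e-04]), 'contact_force': array([-0.54245666, -0.33899168,  0.14097905]), 'torque': array([-0.05022174, -0.01802455, -0.01094579]), 'grasp_force': 0.0, 'finger_gap': 0.08557311476373783}
scene [472.50063519   0.         316.57392218] [[-0.86, 0.28, -0.43, 1.08], [0.51, 0.44, -0.73, 0.97], [-0.01, -0.85, -0.53, 0.78], [0.0, 0.0, 0.0, 1.0]]
side [393.12413191   0.         321.97848436] [[0.94, -0.2, 0.27, 0.22], [-0.33, -0.59, 0.74, -0.84], [0.01, -0.78, -0.62, 0.85], [0.0, 0.0, 0.0, 1.0]]
```

View pics/scene.png

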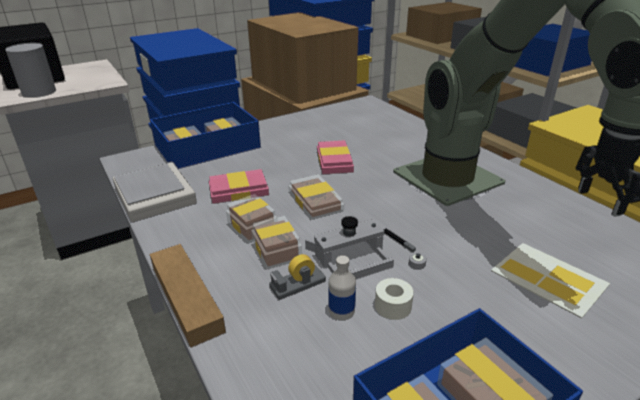

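View pics/side.png

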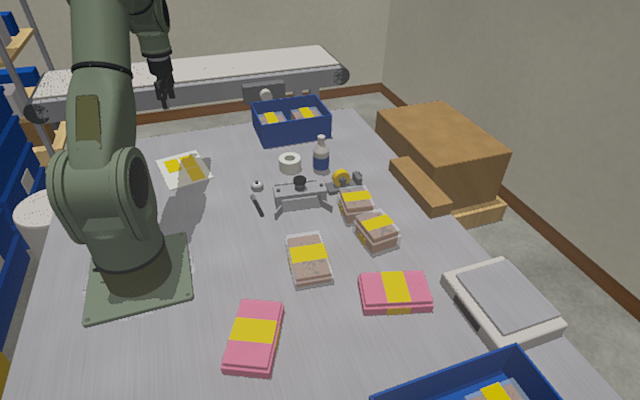

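The scene view shows the clear low pack at (316,195), with pink look-alikes at (239,184) and (335,156) and the tall packs at (250,213) and (276,240). The bridge is at (348,245) with its black head at (349,225). In the side view the pack is at (309,260) and the bridge at (300,192). The clear, low pack in front of the flared entry fits the description. I'll confirm that in a crop.

Run:
```python
import cv2
a=cv2.imread("pics/scene.png")[165:285,280:440]; cv2.imwrite("pics/c1.png",cv2.resize(a,None,fx=5,fy=5,interpolation=cv2.INTER_CUBIC))
a=cv2.imread("pics/side.png")[165:295,240:400]; cv2.imwrite("pics/c2.png",cv2.resize(a,None,fx=4.5,fy=4.5,interpolation=cv2.INTER_CUBIC))
```

```text
(no output)
```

View pics/c1.png

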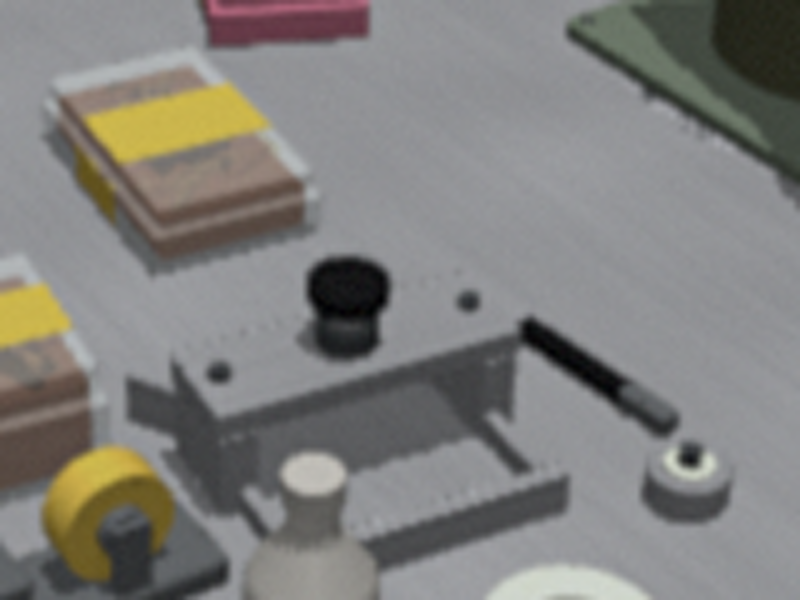

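View pics/c2.png

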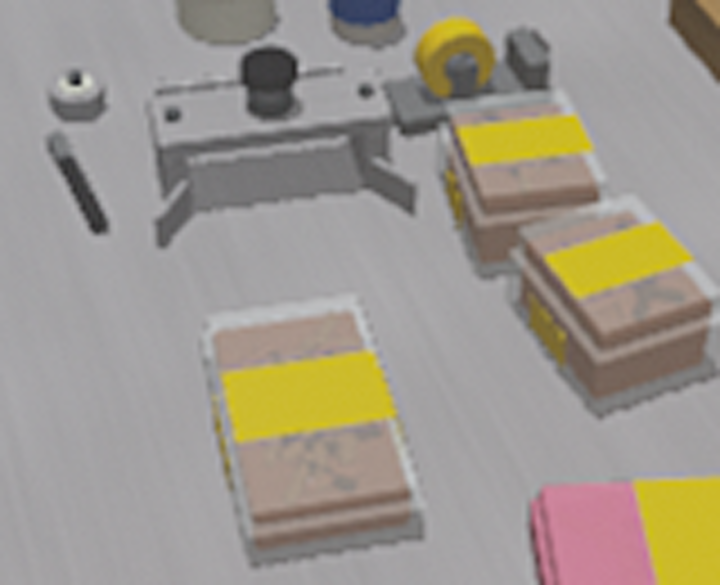

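```bash
cat > fit.py <<'E'
from h import *
from scipy.optimize import least_squares
def fit(obs,x0):
    def res(p):
        c,s=np.cos(p[2]),np.sin(p[2]); out=[]
        for fn,l,px in obs:
            l=np.array(l)/1000; w=[p[0]+c*l[0]-s*l[1],p[1]+s*l[0]+c*l[1],l[2]]
            out+=list((proj(fn,w)[0]-px))
        return np.array(out)
    r=least_squares(res,x0,loss="soft_l1"); return r.x,res(r.x).reshape(-1,2)
E
python3 - <<'E'
from fit import *
A=lambda l,u,v:("scene",l,np.array([280+(u+.5)/5-.5,165+(v+.5)/5-.5]))
B=lambda l,u,v:("side",l,np.array([240+(u+.5)/4.5-.5,165+(v+.5)/4.5-.5]))
br=[A((0,0,105),348,283),B((0,0,105),270,65),B((-68,90,30),158,225),B((-68,-90,30),415,190),B((-68,90,0),160,244),B((-68,-90,0),413,213)]
pk=[A((90,-55,0),155,272),A((90,55,0),318,225),A((-86,-51,44),50,90),A((-86,51,44),190,48),
 B((-90,55,0),255,563),B((-90,-55,0),422,535),B((86,51,44),205,318),B((86,-51,44),360,295)]
for n,o in(("br",br),("pk",pk)):
    p,r=fit(o,[.5,.2,1.3]); print(n,p.round(4),r.round(1).tolist())
# beam edges yaw
for a,b in((A(0,217,420),A(0,518,330)),(B(0,160,145),B(0,390,122))):
    P=ray(a[0],[a[2],b[2]],.066); d=P[1]-P[0]; print(P.round(3),np.arctan2(d[1],d[0])+0)
# others
for nm,fn,px,z in(("clicker","scene",(280+690/5,165+465/5),.032),("pen1","scene",(280+530/5,165+330/5),.007),("pen2","scene",(280+670/5,165+420/5),.007),("roll","scene",(394,290),.05),("sanit","scene",(343,262),.15),("tallA","side",(355,200),.072),("tallB","side",(376,226),.072),("disp","side",(345,180),.05),("pinkB","side",(396,287),.04)):
    print(nm,ray(fn,px,z)[0].round(3))
E
```

```text
br [0.5138 0.1635 1.429 ] [[-0.5, -0.8], [-0.1, -0.6], [0.8, -2.1], [-1.6, -0.8], [0.9, 0.7], [-1.4, 1.0]]
pk [ 0.456 -0.105  1.465] [[-0.3, 1.4], [0.6, 1.7], [-1.3, -2.3], [-0.0, -0.8], [-1.2, 1.3], [1.2, 0.3], [0.1, -0.7], [-0.8, -0.8]]
[[0.603 0.184 0.066]
 [0.432 0.203 0.066]] 3.0346664265202046
[[0.425 0.143 0.066]
 [0.591 0.116 0.066]] -0.16073379414075667
clicker [0.4   0.305 0.032]
pen1 [0.373 0.145 0.007]
pen2 [0.361 0.248 0.007]
roll [0.537 0.378 0.05 ]
sanit [0.648 0.337 0.15 ]
tallA [0.66  0.039 0.072]
tallB [ 0.67  -0.093  0.072]
disp [0.683 0.178 0.05 ]
pinkB [ 0.636 -0.292  0.04 ]
```

>>> servo_tool(targets=[[[-1, -1, -0.2, 0, 0], [-1, -1, -0.2, 0, 0], [-1, -1, -0.2, 0, 0], [-1, -1, -0.2, 0, 0], [-1, -1, -0.2, 0, 0], [-1, -1, -0.2, 0, 0], [-1, -1, -0.2, 0, 0], [-1, -1, -0.2, 0, 0], [-1, -1, -0.2, 0, 0], [-1, -1, -0.2, 0, 0]]])

```text
clock: 0.93
tool_pos: [0.3824, 0.4382, 0.4045]
tool_rot: [-0.0, 0.135, 0.991, -0.0]
contact_force: [0.2, -0.4, 0.4]
finger_gap: 0.0852
grasp_force: 0.0
```

>>> servo_tool(targets=[[[-1, 0, 0, 0, 1], [-1, 0, 0, 0, 1], [-1, 0, 0, 0, 1], [-1, 0, 0, 0, 1], [-1, 0, 0, 0, 1], [-1, 0, 0, 0, 1], [-1, 0, 0, 0, 1], [-1, 0, 0, 0, 1], [-1, 0, 0, 0, 1], [-1, 0, 0, 0, 1]]])

```text
clock: 1.77
tool_pos: [0.3813, 0.439, 0.4044]
tool_rot: [0.0, 0.673, 0.74, -0.0]
contact_force: [-0.3, -0.4, 0.4]
finger_gap: 0.0853
grasp_force: 0.0
```

```bash
cat >> h.py <<'E'
def go(x=None,y=None,z=None,yaw=None):
    "shift in tool axes (units) after turning to yaw = angle of tool x"
    T=T_tool(); p=T[:3,3]; y0=np.arctan2(T[1,0],T[0,0]); yaw=y0 if yaw is None else yaw
    t=np.array([p[0] if x is None else x,p[1] if y is None else y,p[2] if z is None else z])
    d=t-p; c,s=np.cos(yaw),np.sin(yaw)
    print("at",p.round(4),"yaw",round(y0,4),"roll units",round(-(yaw-y0)/.12,2),"then shift units",(np.array([c*d[0]+s*d[1],s*d[0]-c*d[1],-d[2]])/.025).round(2), "t",ctrl.get_obs()["clock"])
E
python3 - <<'E'
from h import *
print(np.array(ctrl.snapshot("wrist")["tool_from_camera"]).round(3).tolist(), ctrl.snapshot("wrist")["K"][0]); print(ctrl.get_obs()["joint_positions"].round(2))
go(.46,-.06,.42,1.43)
E
```

```text
[[-0.0, -0.951, -0.309, 0.079], [1.0, -0.0, -0.001, -0.001], [0.001, -0.309, 0.951, 0.031], [0.0, 0.0, 0.0, 1.0]] [287.05767843   0.         317.45081153]
[-1.05  0.74  0.29  1.47 -0.24  0.97 -0.6 ]
at [0.3811 0.4392 0.4044] yaw 1.6684 roll units 1.99 then shift units [-19.33   5.93  -0.63] t 1.8667
```

```bash
python3 -c "
from h import *
go(.48,.12,.43,1.43)"
```

```text
at [0.3811 0.4392 0.4044] yaw 1.6684 roll units 1.99 then shift units [-12.08   5.71  -1.03] t 1.8667
```

>>> servo_tool(targets=[[[-1, 0, 0, 0, 1], [-1, 0, 0, 0, 1], [-1, -1, 0.5, -0.1, 0], [-1, -1, 0.5, -0.1, 0], [-1, -1, 0.5, -0.1, 0], [-1, -1, 0.5, -0.1, 0], [-1, -1, 0.5, -0.1, 0], [-1, -1, 0.5, -0.1, 0], [-1, -1, 0.5, -0.1, 0], [-1, -1, 0.5, -0.1, 0]]])

```text
clock: 2.7
tool_pos: [0.4526, 0.2257, 0.4248]
tool_rot: [0.0, 0.753, 0.658, -0.0]
contact_force: [0.8, -0.7, 0.2]
finger_gap: 0.0854
grasp_force: 0.0
```

>>> servo_tool(targets=[[[0, -1, 0.5, -0.1, 0], [0, -1, 0.5, -0.1, 0], [0, -1, 0.5, 0, 0], [0, -1, 0.3, 0, 0], [0, 0, 0, 0, 0], [0, 0, 0, 0, 0], [0, 0, 0, 0, 0]]])

```text
clock: 3.28
tool_pos: [0.483, 0.1222, 0.4296]
tool_rot: [-0.0, 0.754, 0.657, -0.0]
contact_force: [0.6, 0.2, -0.5]
finger_gap: 0.0426
grasp_force: 0.0
```

```bash
python3 -c "
from h import *
snap('wrist','w1'); go()
a=cv2.imread('pics/w1.png'); cv2.imwrite('pics/w1b.png',cv2.resize(a,(800,500),interpolation=cv2.INTER_CUBIC))"
```

```text
at [0.4829 0.1225 0.4296] yaw 1.4341 roll units -0.0 then shift units [ 0.  0. -0.] t 3.3333
```

View pics/w1b.png

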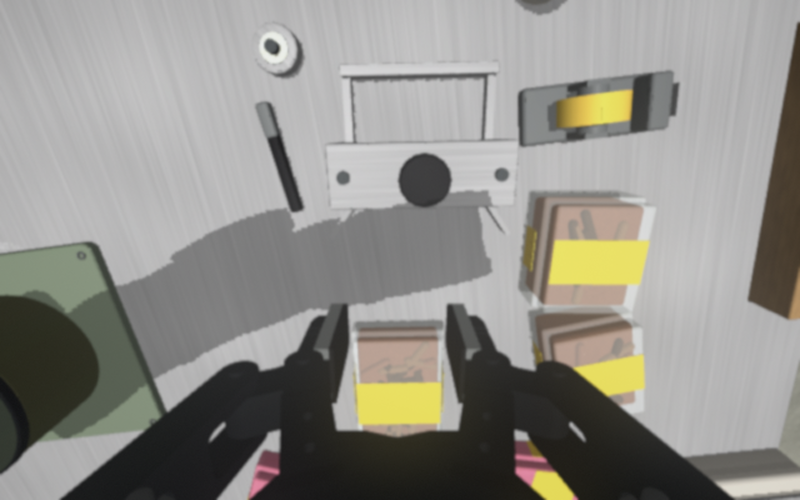

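Run:
```python
from fit import *
W=lambda l,u,v:("w1",l,np.array([(u+.5)/1.25-.5,(v+.5)/1.25-.5]))
def yaw(a,b,z):
    P=ray("w1",[a,b],z); d=P[1]-P[0]; return np.arctan2(d[1],d[0])+np.pi/2,P.round(4)
s=lambda u,v:((u+.5)/1.25-.5,(v+.5)/1.25-.5)
print("stop far",yaw(s(340,67),s(497,63),.026)); print("stop near",yaw(s(341,77),s(498,73),.026))
print("beam far",yaw(s(328,143),s(517,140),.066)); print("beam near",yaw(s(328,206),s(516,206),.066))
print("plunger",ray("w1",s(425,180),.105)); 
print("bolts",yaw(s(343,178),s(502,174),.066))
print("pack sides",ray("w1",[s(356,420),s(357,327),s(441,420),s(440,324)],.044).round(4))
print("label",yaw(s(358,384),s(441,382),.044))
```

```text
stop far (np.float64(1.456514982734936), array([[0.4478, 0.2666, 0.026 ],
       [0.5938, 0.2499, 0.026 ]]))
stop near (np.float64(1.4567137965933705), array([[0.4472, 0.2581, 0.026 ],
       [0.5943, 0.2412, 0.026 ]]))
beam far (np.float64(1.448914600696267), array([[0.4308, 0.201 , 0.066 ],
       [0.5974, 0.1806, 0.066 ]]))
beam near (np.float64(1.4338537537440623), array([[0.4197, 0.1453, 0.066 ],
       [0.5945, 0.1212, 0.066 ]]))
plunger [[0.51031451 0.16200116 0.105     ]]
bolts (np.float64(1.458591024128928), array([[0.4384, 0.1689, 0.066 ],
       [0.5828, 0.1526, 0.066 ]]))
pack sides [[ 0.397  -0.1245  0.044 ]
 [ 0.4203  0.0028  0.044 ]
 [ 0.5005 -0.1387  0.044 ]
 [ 0.5126 -0.0061  0.044 ]]
label (np.float64(1.4631514957296767), array([[ 0.4084, -0.0726,  0.044 ],
       [ 0.506 , -0.0832,  0.044 ]]))
```

```bash
python3 -c "
from h import *
go(.44,-.2,.45,1.455)"
```

```text
at [0.4829 0.1225 0.4296] yaw 1.4341 roll units -0.17 then shift units [-13.01  -0.21  -0.82] t 3.3333
```

>>> servo_tool(targets=[[[0, -1, 0, -0.1, -0.17], [0, -1, 0, -0.1, 0], [0, -1, 0, -0.1, 0], [0, -1, 0, -0.1, 0], [0, -1, 0, -0.1, 0], [0, -1, 0, -0.1, 0], [0, -1, 0, -0.1, 0], [0, -1, 0, -0.1, 0], [0, -1, 0, 0, 0], [0, -1, 0, 0, 0]]])

```text
clock: 4.17
tool_pos: [0.4527, -0.1267, 0.4498]
tool_rot: [0.0, 0.747, 0.665, 0.0]
contact_force: [0.0, 0.1, 0.2]
finger_gap: 0.0422
grasp_force: 0.0
```

>>> servo_tool(targets=[[[0, -1, 0, 0, 0], [0, -1, 0, 0, 0], [0, -1, -0.2, 0, 0], [0, 0, 0, 0, 0], [0, 0, 0, 0, 0]]])

```text
clock: 4.58
tool_pos: [0.4388, -0.2004, 0.4496]
tool_rot: [-0.0, 0.748, 0.664, -0.0]
contact_force: [0.6, 0.6, 0.3]
finger_gap: 0.0428
grasp_force: 0.0
```

```bash
python3 -c "
from h import *
snap('wrist','w2'); go()
a=cv2.imread('pics/w2.png')[:250,130:530]; cv2.imwrite('pics/w2b.png',cv2.resize(a,(800,500),interpolation=cv2.INTER_CUBIC))"
```

```text
at [ 0.4391 -0.1995  0.4496] yaw 1.453 roll units -0.0 then shift units [ 0.  0. -0.] t 4.6333
```

View pics/w2b.png

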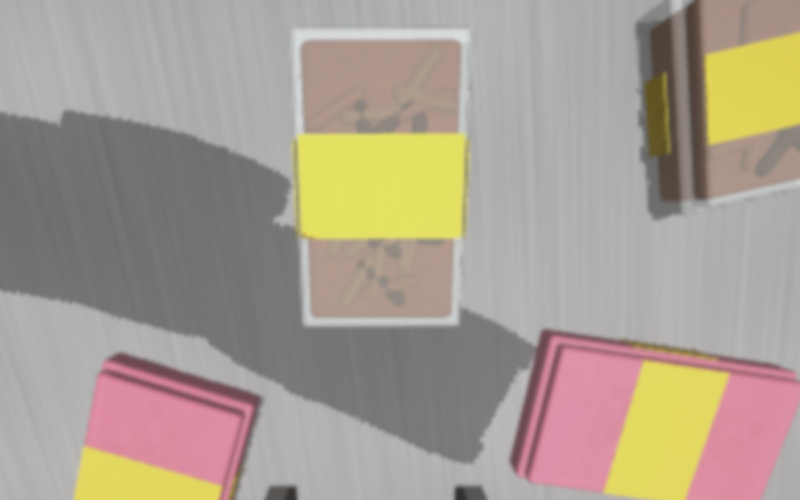

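Run:
```python
from fit import *
W=lambda l,u,v:("w2",l,np.array([130+(u+.5)/2-.5,(v+.5)/2-.5]))
o=[W((90,55,28),292,30),W((90,-55,28),470,30),W((-90,55,28),305,325),W((-90,-55,28),458,325)]
p,r=fit(o,[.456,-.105,1.46]); print(p.round(4),r.round(1).tolist())
b=np.array([.511,.161]); y=1.455; d=p[:2]-b
print("rel",np.cos(y)*d[0]+np.sin(y)*d[1],-np.sin(y)*d[0]+np.cos(y)*d[1],p[2]-y)
```

```text
[ 0.4526 -0.1082  1.4534] [[-1.8, -0.7], [2.2, -0.9], [-1.9, 2.3], [1.5, 2.1]]
rel -0.2741128737528969 0.026956688369245103 -0.0015728637539418333
```

```bash
cat >> h.py <<'E'
B0=np.array([.511,.161]); BY=1.455
def bw(x,y): return B0[0]+np.cos(BY)*x-np.sin(BY)*y, B0[1]+np.sin(BY)*x+np.cos(BY)*y
def gob(x,y,z,yaw):
    w=bw(x,y); go(w[0],w[1],z,BY+yaw)
    p=T_tool()[:2,3]-B0; print("now in bridge",np.round([np.cos(BY)*p[0]+np.sin(BY)*p[1],-np.sin(BY)*p[0]+np.cos(BY)*p[1]],4), ctrl.get_obs()["contact_force"].round(1))
E
python3 -c "
from h import *
gob(-.274,.105,.3,-np.pi/2)"
```

```text
at [ 0.4391 -0.1995  0.4496] yaw 1.453 roll units 13.07 then shift units [-3.01 -3.7   5.99] t 4.6333
now in bridge [-0.3664  0.0297] [ 0.2 -0.3  0.6]
```

>>> servo_tool(targets=[[[0, 0, 0, 0, 1], [0, 0, 0, 0, 1], [0, 0, 0, 0, 1], [0, 0, 0, 0, 1], [0, 0, 0, 0, 1], [0, 0, 0, 0, 1], [0, 0, 0, 0, 1], [0, 0, 0, 0, 1], [0, 0, 0, 0, 1], [0, 0, 0, 0, 1]]])

```text
clock: 5.47
tool_pos: [0.4394, -0.1987, 0.4497]
tool_rot: [-0.0, 0.992, 0.124, 0.0]
contact_force: [0.1, 0.0, 0.5]
finger_gap: 0.043
grasp_force: 0.0
```

>>> servo_tool(targets=[[[0, 0, 0, 0, 1], [0, 0, 0, 0, 1], [0, 0, 0, 0, 1], [0, 0, 0, 0, 0], [0, 0, 0, 0, 0]]])

```text
clock: 5.88
tool_pos: [0.4393, -0.1991, 0.4496]
tool_rot: [-0.0, 0.999, -0.051, -0.0]
contact_force: [-0.8, -0.0, -0.6]
finger_gap: 0.0425
grasp_force: 0.0
```

```bash
python3 -c "
from h import *
gob(-.274,.105,.3,-np.pi/2)"
```

```text
at [ 0.4393 -0.1991  0.4496] yaw -0.1026 roll units 0.11 then shift units [-3.02 -3.68  5.98] t 5.8833
now in bridge [-0.366   0.0296] [-0.8 -0.  -0.6]
```

>>> servo_tool(targets=[[[0, -0.75, -0.9, 0, 0.1], [0, -0.75, -0.9, 0, 0], [0, -0.75, -0.9, 0, 0], [0, -0.75, -0.9, 0.5, 0], [0, 0, 0, 1, 0], [0, 0, 0, 1, 0], [0, 0, 0, 1, 0], [0, 0, 0, 1, 0], [0, 0, 0, 1, 0], [0, 0, 0, 0.5, 0]]])

```text
clock: 6.72
tool_pos: [0.3747, -0.1016, 0.2979]
tool_rot: [-0.0, 0.998, -0.057, -0.001]
contact_force: [0.6, -0.8, 0.3]
finger_gap: 0.0427
grasp_force: 0.0
```

```bash
python3 -c "
from h import *
gob(-.274,.105,.187,-np.pi/2)"
```

```text
at [ 0.3747 -0.1016  0.2979] yaw -0.1148 roll units 0.01 then shift units [ 0.   -0.1   4.44] t 6.7167
now in bridge [-0.2766  0.105 ] [ 0.6 -0.8  0.3]
```

Reach is fine so far; descending.

>>> servo_tool(targets=[[[0, 0, -0.1, 1, 0], [0, 0, 0, 1, 0], [0, 0, 0, 1, 0], [0, 0, 0, 0.8, 0], [0, 0, 0, 0.6, 0], [0, 0, 0, 0, 0], [0, 0, 0, 0, 0]]])

```text
clock: 7.3
tool_pos: [0.3924, -0.1039, 0.2027]
tool_rot: [-0.002, 0.998, -0.059, -0.011]
contact_force: [0.1, -0.7, -0.1]
finger_gap: 0.0426
grasp_force: 0.0
```

```bash
python3 -c "
from h import *
gob(-.274,.066,.187,-np.pi/2); print(ctrl.get_obs()['joint_positions'])"
```

```text
at [ 0.3924 -0.1039  0.2027] yaw -0.1172 roll units -0.01 then shift units [ 0.85 -0.11  0.63] t 7.3
now in bridge [-0.2768  0.0872] [ 0.1 -0.7 -0.1]
[ 1.82267541e-01  9.20606637e-01 -1.89949192e-03  2.24350032e+00
 -1.17895034e+00  6.94885300e-04 -3.27949582e-01]
```

>>> servo_tool(targets=[[[0, 0.1, 0, -0.4, 0], [0, 0, 0, 0, 0]]])

```text
clock: 7.47
tool_pos: [0.3953, -0.1041, 0.2143]
tool_rot: [-0.002, 0.998, -0.059, -0.01]
contact_force: [0.1, -0.5, -0.4]
finger_gap: 0.0426
grasp_force: 0.0
```

```bash
python3 -c "
from h import *
snap('wrist','w3')
gob(-.274,.066,.203,-np.pi/2); print(ctrl.get_obs()['joint_positions'])
a=cv2.imread('pics/w3.png'); cv2.imwrite('pics/w3b.png',a)"
```

```text
at [ 0.3952 -0.104   0.2137] yaw -0.1177 roll units -0.02 then shift units [ 0.73 -0.11  0.43] t 7.5167
now in bridge [-0.2766  0.0844] [-0.4  1.2 -0. ]
[ 0.12791284  0.89963881  0.09383776  2.23382623 -1.17544343  0.08045355
 -0.32633497]
```

View pics/w3b.png

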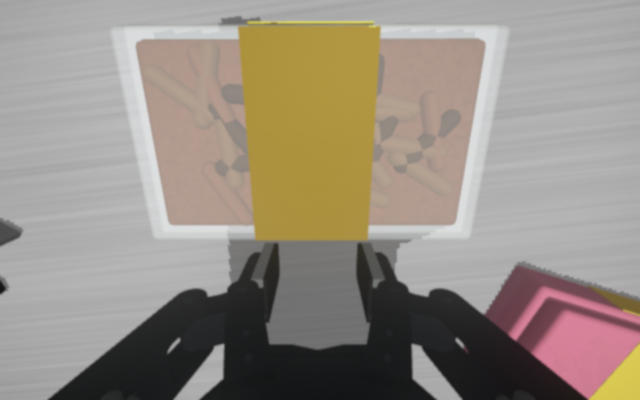

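Run:
```python
from h import *
s=lambda u,v:(130+(u+.5)/2-.5,(v+.5)/2-.5)
P=ray("w2",[s(100,360),s(260,398),s(515,470),s(545,332)],.03)[:,:2]; d=P-B0
print("pink corners in bridge",np.c_[np.cos(BY)*d[:,0]+np.sin(BY)*d[:,1],-np.sin(BY)*d[:,0]+np.cos(BY)*d[:,1]].round(3).tolist())
gob(-.404,.065,.25,-.28)
```

```text
pink corners in bridge [[-0.385, 0.223], [-0.413, 0.113], [-0.47, -0.072], [-0.366, -0.085]]
at [ 0.3952 -0.104   0.2137] yaw -0.1177 roll units -10.77 then shift units [-4.68  2.15 -1.45] t 7.5167
now in bridge [-0.2766  0.0844] [-0.4  1.2 -0. ]
```

>>> servo_tool(targets=[[[-0.4, -0.4, 0, -1, 0], [-0.4, 0, 0, -1, 0], [-0.4, 0, 0, -1, -0.8], [-0.4, 0, 0, 0, -1], [-0.4, 0, 0, 0, -1], [-0.4, 0, 0, 0, -1], [-0.4, 0, 0, 0, -1], [-0.4, 0, 0, 0, -1], [-0.4, 0, 0, 0, -1], [-0.4, 0, 0, 0, -1]]])

```text
clock: 8.35
tool_pos: [0.3868, -0.1035, 0.2863]
tool_rot: [-0.007, 0.916, 0.4, -0.008]
contact_force: [0.2, -0.3, -0.3]
finger_gap: 0.0598
grasp_force: 0.0
```

>>> servo_tool(targets=[[[-0.4, 0, 0, 0, -1], [-0.4, 0, 0, 0, -1], [-0.4, 0, 0, 0, -1], [-0.4, 0, 0, 0, 0], [-0.4, 0, 0, 0, 0]]])

```text
clock: 8.77
tool_pos: [0.3868, -0.1037, 0.2863]
tool_rot: [-0.008, 0.833, 0.553, -0.007]
contact_force: [-0.4, 0.1, 0.1]
finger_gap: 0.06
grasp_force: 0.0
```

```bash
python3 -c "
from h import *
gob(-.404,.065,.25,-.28)"
```

```text
at [ 0.3868 -0.1037  0.2863] yaw 1.1726 roll units -0.02 then shift units [-4.56  2.47  1.45] t 8.7667
now in bridge [-0.2773  0.0928] [-0.4  0.1  0.1]
```

```bash
python3 -c "
from h import *
gob(-.396,.063,.25,-.28)"
```

```text
at [ 0.3868 -0.1037  0.2863] yaw 1.1726 roll units -0.02 then shift units [-4.23  2.46  1.45] t 8.7667
now in bridge [-0.2773  0.0928] [-0.4  0.1  0.1]
```

>>> servo_tool(targets=[[[0, -1, 0.55, 0, 0], [0, -1, 0.55, 0, 0], [0, -1, 0.55, 0.5, 0], [0, -1, 0.55, 0.5, 0], [0, -0.25, 0.2, 0.5, 0], [0, 0, 0, 0, 0], [0, 0, 0, 0, 0]]])

```text
clock: 9.35
tool_pos: [0.4003, -0.2244, 0.2474]
tool_rot: [-0.009, 0.833, 0.553, -0.008]
contact_force: [-0.4, 0.2, 0.9]
finger_gap: 0.0427
grasp_force: 0.0
```

```bash
python3 -c "
from h import *
gob(-.396,.063,.187,-.28)"
```

```text
at [ 0.4003 -0.2244  0.2474] yaw 1.1726 roll units -0.02 then shift units [0.01 0.1  2.42] t 9.35
now in bridge [-0.3956  0.0654] [-0.4  0.2  0.9]
```

>>> servo_tool(targets=[[[0, 0, 0.1, 1, 0], [0, 0, 0, 0.8, 0], [0, 0, 0, 0.6, 0], [0, 0, 0, 0, 0], [0, 0, 0, 0, 0]]])

```text
clock: 9.77
tool_pos: [0.4016, -0.2246, 0.1882]
tool_rot: [-0.009, 0.832, 0.554, -0.008]
contact_force: [0.2, -0.5, 0.7]
finger_gap: 0.043
grasp_force: 0.0
```

```bash
python3 -c "
from h import *
gob(-.396,.063,.187,-.28); T=T_tool(); print(T[:3,2], T[:3,3]+.173*T[:3,2]); snap('scene','s2')
a=cv2.imread('pics/s2.png')[135:285,260:420]; cv2.imwrite('pics/s2b.png',cv2.resize(a,None,fx=4,fy=4,interpolation=cv2.INTER_CUBIC))"
```

```text
at [ 0.4016 -0.2246  0.1882] yaw 1.1754 roll units 0.0 then shift units [-0.    0.05  0.05] t 9.7667
now in bridge [-0.3956  0.0641] [ 0.2 -0.5  0.7]
[-0.02244384  0.00629526 -0.99972829] [ 0.39771113 -0.223498    0.01521208]
```

>>> servo_tool(targets=[[[0, 0.25, 0, 0.05, 0], [0, 0.25, 0, 0, 0], [0, 0.25, 0, 0, 0], [0, 0.25, 0, 0, 0], [0, 0.25, 0, 0, 0], [0, 0.25, 0, 0, 0], [0, 0.25, 0, 0, 0], [0, 0.25, 0, 0, 0], [0, 0.25, 0, 0, 0], [0, 0.25, 0, 0, 0]]])

```text
clock: 10.65
tool_pos: [0.4257, -0.1671, 0.1861]
tool_rot: [-0.009, 0.832, 0.554, -0.008]
contact_force: [-2.3, -3.1, 2.8]
finger_gap: 0.0427
grasp_force: 1.5
```

```bash
python3 -c "
from h import *
gob(-.396,.063,.187,-.28); snap('wrist','w4')
a=cv2.imread('pics/w4.png')
snap('scene','s3')
b=cv2.imread('pics/s3.png')[135:285,260:460]; b=cv2.resize(b,(533,400),interpolation=cv2.INTER_CUBIC)
a=cv2.resize(a,(440,275)); c=np.zeros((600,533,3),np.uint8); c[:400]=b; c[400:,:320]=cv2.resize(a,(320,200)); cv2.imwrite('pics/m1.png',c)"
```

```text
at [ 0.4257 -0.1671  0.1861] yaw 1.1754 roll units 0.0 then shift units [-2.49  0.04 -0.04] t 10.65
now in bridge [-0.3358  0.0468] [-2.3 -3.1  2.8]
```

View pics/m1.png

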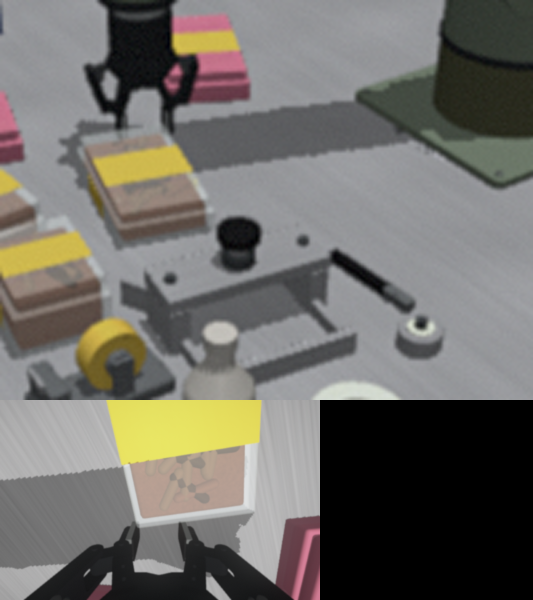

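Run:
```python
from fit import *
P=ray("w4",[(270,248),(504,222)],.028)[:,:2]; d=P[1]-P[0]; print(P,np.linalg.norm(d))
yw=np.arctan2(d[1],d[0])+np.pi/2; u=np.array([np.cos(yw),np.sin(yw)]); c=P.mean(0)+.09*u
for n,q in(("ctr",c),("rear",P.mean(0))):
    e=q-B0; print(n,np.cos(BY)*e[0]+np.sin(BY)*e[1],-np.sin(BY)*e[0]+np.cos(BY)*e[1])
print("yaw rel bridge",yw-BY)
```

```text
[[ 0.40445655 -0.14547483]
 [ 0.51297299 -0.17457485]] 0.11235047158983419
ctr -0.23587604557078728 0.0017332602400159623
rear -0.3249158836321747 0.014844600293645115
yaw rel bridge -0.14620184333872555
```

>>> servo_tool(targets=[[[0, -0.6, 0, 0, 0], [0, -0.5, 0, 0, 0], [-0.3, 0, 0, 0, -0.8], [-0.3, 0, 0, 0, -0.8], [-0.3, 0, 0, 0, -0.75], [-0.3, 0, 0.5, 0, 0], [-0.3, 0, 0.5, 0, 0], [-0.3, 0, 0.5, 0, 0], [-0.3, 0, 0.5, 0, 0], [-0.3, 0, 0, 0, 0]]])

```text
clock: 11.58
tool_pos: [0.4663, -0.1986, 0.185]
tool_rot: [-0.009, 0.746, 0.666, -0.006]
contact_force: [0.3, 0.2, -0.5]
finger_gap: 0.0556
grasp_force: 0.0
```

```bash
python3 -c "
from h import *
gob(-.36,-.004,.187,0); print(T_tool()[:3,2])"
```

```text
at [ 0.4663 -0.1986  0.185 ] yaw 1.4585 roll units 0.03 then shift units [ 0.09  0.27 -0.08] t 11.5833
now in bridge [-0.3624  0.0028] [ 0.3  0.2 -0.5]
[-0.02017854  0.00549666 -0.99978128]
```

>>> servo_tool(targets=[[[-0.3, 0.25, 0.27, 0, 0], [-0.3, 0.25, 0, 0, 0], [-0.3, 0.25, 0, 0, 0], [-0.3, 0.25, 0, 0, 0], [-0.3, 0.25, 0, 0, 0], [-0.3, 0.25, 0, 0, 0], [-0.3, 0.25, 0, 0, 0], [-0.3, 0.25, 0, 0, 0], [-0.3, 0.25, 0, 0, 0], [-0.3, 0.25, 0, 0, 0]]])

```text
clock: 12.42
tool_pos: [0.4785, -0.1368, 0.1851]
tool_rot: [-0.009, 0.746, 0.666, -0.006]
contact_force: [0.6, -0.5, -0.5]
finger_gap: 0.0556
grasp_force: 0.6
```

```bash
python3 -c "
from h import *
gob(-.107,-.004,.187,0); snap('wrist','w5')
a=cv2.imread('pics/w5.png')
snap('scene','s4')
b=cv2.imread('pics/s4.png')[155:285,280:440]; b=cv2.resize(b,(400,325),interpolation=cv2.INTER_CUBIC)
c=np.zeros((600,800,3),np.uint8); c[:400,:640]=a; c[400:,:]=cv2.resize(b[:200],(800,200)) if 0 else 0
c=np.zeros((600,800,3),np.uint8); c[:275,:440]=cv2.resize(a,(440,275),interpolation=cv2.INTER_AREA); c[275:600,:400]=b; cv2.imwrite('pics/m2.png',c[:,:440])"
```

```text
at [ 0.4785 -0.1368  0.1851] yaw 1.4574 roll units 0.02 then shift units [ 7.7   0.08 -0.08] t 12.4167
now in bridge [-0.2996 -0.0021] [ 0.6 -0.5 -0.5]
```

View pics/m2.png

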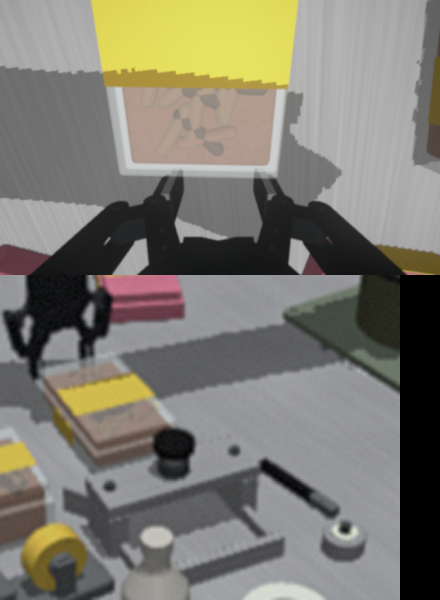

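Run:
```python
from fit import *
k=640/440
P=ray("w5",[(120*k,174*k),(279*k,178*k)],.028)[:,:2]; d=P[1]-P[0]; print(P,np.linalg.norm(d))
yw=np.arctan2(d[1],d[0])+np.pi/2; u=np.array([np.cos(yw),np.sin(yw)]); c=P.mean(0)+.09*u
for n,q in(("ctr",c),("rear",P.mean(0))):
    e=q-B0; print(n,np.cos(BY)*e[0]+np.sin(BY)*e[1],-np.sin(BY)*e[0]+np.cos(BY)*e[1])
print("yaw rel bridge",yw-BY)
# fingertips check
T=np.load("pics/w5.npz")["E"]; print(ray("w5",[(177*k,172*k),(262*k,172*k)],.02)[:,:2])
# yellow label edge lines
im=cv2.imread("pics/w5.png"); h=cv2.cvtColor(im,cv2.COLOR_BGR2HSV); m=cv2.inRange(h,(22,120,120),(35,255,255))
L=[];R_=[]
for r in range(10,95,5):
    x=np.where(m[r,100:460])[0]+100; L.append((x.min(),r)); R_.append((x.max(),r))
for n,q in(("L",L),("R",R_)):
    p=ray("w5",q,.044)[:,:2]-B0; bx=np.cos(BY)*p[:,0]+np.sin(BY)*p[:,1]; by=-np.sin(BY)*p[:,0]+np.cos(BY)*p[:,1]
    f=np.polyfit(bx,by,1); print(n,"slope",f[0],by[[0,-1]],bx[[0,-1]])
```

```text
[[ 0.40431649 -0.11817564]
 [ 0.51827153 -0.13296923]] 0.11491127194748539
ctr -0.20040416502727776 0.015066109799614324
rear -0.29039620358232654 0.01626318820415909
yaw rel bridge -0.013301263376055195
[[ 0.44349775 -0.1247803 ]
 [ 0.50773687 -0.13132506]]
L slope -0.00841179196982405 [0.06392095 0.06441337] [-0.1889891 -0.2143052]
R slope -0.011245627755888117 [-0.03544544 -0.03528133] [-0.18941491 -0.21421478]
```

>>> servo_tool(targets=[[[-0.3, -0.74, 0, 0, 0], [-0.3, 0, -0.38, 0, 0], [-0.3, 0, -0.38, 0, 0.83], [-0.3, 0, 0, 0, 0.83], [-0.3, 0, 0, 0, 0], [-0.3, 0.2, 0, 0, 0], [-0.3, 0.2, 0, 0, 0], [-0.3, 0.2, 0, 0, 0], [-0.3, 0.25, 0, 0, 0], [-0.3, 0.25, 0, 0, 0]]])

```text
clock: 13.35
tool_pos: [0.4661, -0.1268, 0.1854]
tool_rot: [-0.009, 0.808, 0.589, -0.007]
contact_force: [-0.5, -2.1, 0.7]
finger_gap: 0.0553
grasp_force: 0.9
```

>>> servo_tool(targets=[[[-0.3, 0.25, 0, 0, 0], [-0.3, 0.25, 0, 0, 0], [-0.3, 0.25, 0, 0, 0], [-0.3, 0, 0, 0, 0]]])

```text
clock: 13.68
tool_pos: [0.4721, -0.1082, 0.1854]
tool_rot: [-0.009, 0.808, 0.589, -0.007]
contact_force: [0.6, 0.2, 0.7]
finger_gap: 0.0556
grasp_force: 0.0
```

```bash
cat > lab.py <<'E'
from h import *
import sys
def label(fn):
    im=cv2.imread(f"pics/{fn}.png"); h=cv2.cvtColor(im,cv2.COLOR_BGR2HSV); m=cv2.inRange(h,(22,120,120),(35,255,255))
    n,lab,st,_=cv2.connectedComponentsWithStats(m); i=1+np.argmax(st[1:,4]); m=lab==i; print("label box",st[i])
    L=[];R_=[]
    y0,hh=st[i][1],st[i][3]
    for r in range(y0+5,y0+hh-20,3):
        x=np.where(m[r])[0]; L.append((x.min(),r)); R_.append((x.max(),r))
    o=[]
    for q in(L,R_):
        p=ray(fn,q,.044)[:,:2]-B0; bx=np.cos(BY)*p[:,0]+np.sin(BY)*p[:,1]; by=-np.sin(BY)*p[:,0]+np.cos(BY)*p[:,1]
        f=np.polyfit(bx,by,1); o.append(f); print("slope",f[0].round(4),"y at ends",by[[0,-1]].round(4),"x",bx[[0,-1]].round(4))
    # near label edge: bottom pixel at middle columns
    cs=np.arange(L[-1][0]+20,R_[-1][0]-20,5); p=ray(fn,[(c,np.where(m[:,c])[0].max()) for c in cs],.044)[:,:2]-B0
    bx=np.cos(BY)*p[:,0]+np.sin(BY)*p[:,1]; by=-np.sin(BY)*p[:,0]+np.cos(BY)*p[:,1]; f=np.polyfit(by,bx,1); print("near edge x",bx.mean().round(4),"y",by.mean().round(4),"yaw",-f[0].round(4))
if __name__=="__main__":
    snap("wrist",sys.argv[1]); label(sys.argv[1]); gob(-.107,0,.185,0)
E
python3 -c "
from lab import label; label('w5')"; python3 lab.py w6
```

```text
label box [  133     0   300   129 36051]
slope -0.0081 y at ends [0.064  0.0644] x [-0.1875 -0.2202]
slope -0.0107 y at ends [-0.0356 -0.0352] x [-0.188 -0.22 ]
near edge x -0.2271 y 0.0153 yaw -0.0106
label box [  127     0   304   135 33393]
slope -0.0584 y at ends [0.0525 0.0544] x [-0.1494 -0.1845]
slope -0.5338 y at ends [-0.046  -0.0028] x [-0.1695 -0.1957]
near edge x -0.1938 y 0.027 yaw -0.0613
at [ 0.4719 -0.1089  0.1854] yaw 1.2595 roll units -1.63 then shift units [6.62 0.31 0.02] t 13.7333
now in bridge [-0.2726  0.0077] [-1.2 -0.2  1.1]
```

>>> servo_tool(targets=[[[-0.3, -0.6, 0, 0, 0], [-0.3, 0, 0, 0, -0.82], [-0.3, 0, 0.5, 0, -0.81], [-0.3, 0.3, 0, 0, 0], [-0.3, 0.3, 0, 0, 0], [-0.3, 0.25, 0, 0, 0], [-0.3, 0.25, 0, 0, 0], [-0.3, 0.25, 0, 0, 0], [-0.3, 0.25, 0, 0, 0], [-0.3, 0.25, 0, 0, 0]]])

```text
clock: 14.57
tool_pos: [0.4846, -0.08, 0.1853]
tool_rot: [-0.009, 0.747, 0.664, -0.006]
contact_force: [-1.2, -0.4, -0.2]
finger_gap: 0.0557
grasp_force: 0.6
```

```bash
python3 lab.py w7
```

```text
label box [  150     0   301   129 36425]
slope 0.0005 y at ends [0.0583 0.0582] x [-0.1301 -0.1628]
slope -0.0058 y at ends [-0.0412 -0.0409] x [-0.131 -0.163]
near edge x -0.1704 y 0.0092 yaw -0.0012
at [ 0.4848 -0.0787  0.1852] yaw 1.4549 roll units -0.0 then shift units [ 5.37 -0.07  0.01] t 14.6167
now in bridge [-0.2412 -0.0017] [-0.1  2.4 -0. ]
```

>>> servo_tool(targets=[[[-0.3, -0.4, 0, 0, 0], [-0.3, 0, -0.3, 0, 0.9], [-0.3, 0.25, 0, 0, 0], [-0.3, 0.25, 0, 0, 0], [-0.3, 0.25, 0, 0, 0], [-0.3, 0.25, 0, 0, 0], [-0.3, 0.25, 0, 0, 0], [-0.3, 0.25, 0, 0, 0], [-0.3, 0.2, 0, 0, 0], [-0.3, 0.1, 0, 0, 0]]])

```text
clock: 15.45
tool_pos: [0.4862, -0.0449, 0.1854]
tool_rot: [-0.009, 0.782, 0.624, -0.007]
contact_force: [-1.0, -3.5, 1.5]
finger_gap: 0.0558
grasp_force: 1.6
```

```bash
python3 lab.py w8
```

```text
label box [  157     0   301   130 35914]
slope -0.0766 y at ends [0.0465 0.049 ] x [-0.0901 -0.1227]
slope -0.0815 y at ends [-0.0525 -0.0498] x [-0.1015 -0.1334]
near edge x -0.1346 y 0.001 yaw -0.076
at [ 0.4863 -0.0448  0.1854] yaw 1.3471 roll units -0.9 then shift units [4.01 0.03 0.02] t 15.5
now in bridge [-0.2073  0.0008] [ 0.7  1.1 -1.1]
```

>>> servo_tool(targets=[[[-0.3, -0.5, 0, 0, 0], [-0.3, 0, 0, 0, -0.9], [-0.3, 0.25, 0.1, 0, 0], [-0.3, 0.25, 0, 0, 0], [-0.3, 0.25, 0, 0, 0], [-0.3, 0.25, 0, 0, 0], [-0.3, 0.25, 0, 0, 0], [-0.3, 0.25, 0, 0, 0], [-0.3, 0.25, 0, 0, 0], [-0.3, 0.25, 0, 0, 0]]])

```text
clock: 16.33
tool_pos: [0.4916, -0.0079, 0.1855]
tool_rot: [-0.01, 0.747, 0.665, -0.006]
contact_force: [0.5, -0.5, -0.8]
finger_gap: 0.0553
grasp_force: 0.6
```

```bash
python3 lab.py w9
```

```text
label box [  164     0   301   129 36453]
slope 0.0046 y at ends [0.0551 0.0549] x [-0.0577 -0.0904]
slope -0.0025 y at ends [-0.0444 -0.0446] x [-0.0585 -0.0905]
near edge x -0.098 y 0.0057 yaw -0.0005
at [ 0.4917 -0.0066  0.1855] yaw 1.4551 roll units 0.0 then shift units [ 2.47 -0.01  0.02] t 16.3833
now in bridge [-0.1687 -0.0002] [0.4 1.7 0. ]
```

>>> servo_tool(targets=[[[-0.3, 0.25, 0, 0, 0], [-0.3, 0.25, 0, 0, 0], [-0.3, 0.25, 0, 0, 0], [-0.3, 0.25, 0, 0, 0], [-0.3, 0.25, 0, 0, 0], [-0.3, 0.25, 0, 0, 0], [-0.3, 0.25, 0, 0, 0], [-0.3, 0.25, 0, 0, 0], [-0.3, 0.2, 0, 0, 0], [-0.3, 0.1, 0, 0, 0]]])

```text
clock: 17.22
tool_pos: [0.4984, 0.0493, 0.1857]
tool_rot: [-0.01, 0.747, 0.665, -0.006]
contact_force: [-0.9, -2.0, -0.5]
finger_gap: 0.0554
grasp_force: 0.6
```

>>> servo_tool(targets=[[[-0.3, 0.1, 0, 0, 0], [-0.3, 0.1, 0, 0, 0], [-0.3, 0.1, 0, 0, 0]]])

```text
clock: 17.47
tool_pos: [0.4992, 0.0559, 0.1858]
tool_rot: [-0.009, 0.747, 0.664, -0.006]
contact_force: [-0.5, -1.7, -0.6]
finger_gap: 0.0555
grasp_force: 0.6
```

```bash
python3 lab.py w10
```

```text
label box [ 181  119  268   10 2390]Traceback (most recent call last):
  File "lab.py", line 18, in <module>
    snap("wrist",sys.argv[1]); label(sys.argv[1]); gob(-.107,0,.185,0)
                               ~~~~~^^^^^^^^^^^^^
  File "lab.py", line 12, in label
    p=ray(fn,q,.044)[:,:2]-B0; bx=np.cos(BY)*p[:,0]+np.sin(BY)*p[:,1]; by=-np.sin(BY)*p[:,0]+np.cos(BY)*p[:,1]
      ~~~^^^^^^^^^^^
  File "h.py", line 14, in ray
    r=np.c_[px,np.ones(len(px))]@np.linalg.inv(d["K"]).T@d["E"][:3,:3].T; o=d["E"][:3,3]
      ~~~~~~~~~~~~~~~~~~~~~~~~~~^~~~~~~~~~~~~~~~~~~~~~~~
ValueError: matmul: Input operand 1 has a mismatch in its core dimension 0, with gufunc signature (n?,k),(k,m?)->(n?,m?) (size 3 is different from 1)
```

>>> servo_tool(targets=[[[-0.3, 0.08, 0, 0, 0], [-0.3, 0.08, 0, 0, 0]]])

```text
clock: 17.68
tool_pos: [0.4997, 0.0598, 0.1858]
tool_rot: [-0.009, 0.747, 0.664, -0.006]
contact_force: [0.1, -0.8, -0.7]
finger_gap: 0.0555
grasp_force: 0.6
```

>>> servo_tool(targets=[[[-0.3, 0.08, 0, 0, 0], [-0.3, 0.08, 0, 0, 0]]])

```text
clock: 17.85
tool_pos: [0.4999, 0.0614, 0.1858]
tool_rot: [-0.008, 0.748, 0.664, -0.008]
contact_force: [-4.8, -32.7, 2.0]
finger_gap: 0.0553
grasp_force: 16.9
```

>>> servo_tool(targets=[[[-0.3, 0.06, 0, 0, 0], [-0.3, 0.06, 0, 0, 0]]])

```text
clock: 18.02
tool_pos: [0.5, 0.0621, 0.1858]
tool_rot: [-0.007, 0.749, 0.663, -0.009]
contact_force: [-7.4, -49.1, 5.2]
finger_gap: 0.0557
grasp_force: 24.7
```

>>> servo_tool(targets=[[[-0.3, -0.4, 0, 0, 0], [-0.3, -0.6, 0, 0, 0], [-0.3, -0.8, 0, -0.5, 0], [-0.3, 0, 0, -1, 0], [1, 0, 0, -1, 0], [1, 0, 0, -1, 0], [1, 0, 0, -1, 0], [1, 0, 0, -1, 0], [1, 0, 0, -1, 0], [1, 0, 0, 0, 0]]])

```text
clock: 18.85
tool_pos: [0.4993, 0.0212, 0.3519]
tool_rot: [-0.008, 0.747, 0.665, -0.004]
contact_force: [0.2, 0.8, 0.6]
finger_gap: 0.0002
grasp_force: 0.0
```

```bash
python3 -c "
from h import *
snap('wrist','w11'); gob(0,0,.36,0); print(T_tool()[:3,2])
a=cv2.imread('pics/w11.png')[:250,130:530]; cv2.imwrite('pics/w11b.png',cv2.resize(a,(800,500),interpolation=cv2.INTER_CUBIC))"
```

```text
at [0.499  0.0214 0.35  ] yaw 1.4542 roll units -0.01 then shift units [ 5.6  -0.17 -0.4 ] t 18.9
now in bridge [-0.14   -0.0042] [ 0.3 -0.3 -0.7]
[-0.01865445  0.00628008 -0.99980627]
```

View pics/w11b.png

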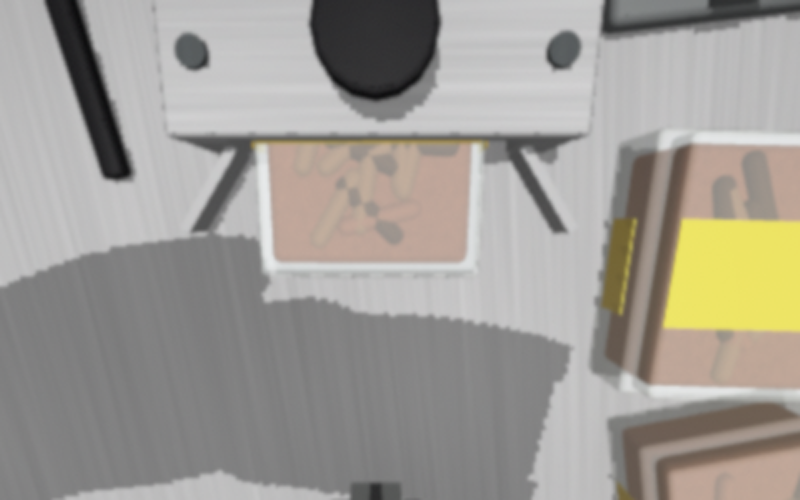

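```bash
python3 -c "
from h import *
s=lambda u,v:(130+(u+.5)/2-.5,(v+.5)/2-.5)
def b(P): d=P[:,:2]-B0; return np.c_[np.cos(BY)*d[:,0]+np.sin(BY)*d[:,1],-np.sin(BY)*d[:,0]+np.cos(BY)*d[:,1]].round(4).tolist()
print('rear',b(ray('w11',[s(265,272),s(476,271)],.028)),'wing',b(ray('w11',[s(197,231),s(563,230)],.03)),'plunger L R bottom',b(ray('w11',[s(311,28),s(440,28),s(376,97)],.105)))
gob(-.002,-.006,.31,0)"
```

```text
rear [[-0.0876, 0.0576], [-0.0871, -0.0482]] wing [[-0.0677, 0.0894], [-0.0674, -0.0888]] plunger L R bottom [[-0.002, 0.0217], [-0.0022, -0.0206], [-0.0224, 0.0004]]
at [0.499  0.0214 0.35  ] yaw 1.4542 roll units -0.01 then shift units [5.52 0.07 1.6 ] t 18.9
now in bridge [-0.14   -0.0042] [ 0.3 -0.3 -0.7]
```

>>> servo_tool(targets=[[[1, 1, 0, 0, 0], [1, 1, 0, 0, 0], [1, 1, 0, 0, 0], [1, 1, 0.07, 0, 0], [1, 1, 0, 0.4, 0], [1, 0.5, 0, 0.6, 0], [1, 0, 0, 0.6, 0], [1, 0, 0, 0.6, 0], [1, 0, 0, 0.2, 0], [1, 0, 0, 0, 0]]])

```text
clock: 19.73
tool_pos: [0.515, 0.1578, 0.2872]
tool_rot: [-0.01, 0.747, 0.664, -0.007]
contact_force: [-1.4, 0.1, 0.8]
finger_gap: 0.0001
grasp_force: 0.0
```

```bash
python3 -c "
from h import *
gob(-.001,-.005,.278,0)"
```

```text
at [0.515  0.1578 0.2872] yaw 1.4535 roll units -0.01 then shift units [0.07 0.03 0.37] t 19.7333
now in bridge [-0.0027 -0.0043] [-1.4  0.1  0.8]
```

>>> servo_tool(targets=[[[1, 0, 0, 0.15, 0], [1, 0, 0, 0.15, 0], [1, 0, 0, 0.1, 0], [1, 0, 0, 0.08, 0], [1, 0, 0, 0, 0]]])

```text
clock: 20.15
tool_pos: [0.5151, 0.1579, 0.2765]
tool_rot: [-0.009, 0.747, 0.664, -0.006]
contact_force: [0.7, 0.3, 2.7]
finger_gap: -0.0002
grasp_force: 1.3
```

>>> servo_tool(targets=[[[1, 0, 0, 0.06, 0], [1, 0, 0, 0.06, 0], [1, 0, 0, 0, 0]]])

```text
clock: 20.4
tool_pos: [0.5151, 0.158, 0.2735]
tool_rot: [-0.009, 0.747, 0.665, -0.006]
contact_force: [1.4, -0.7, 4.0]
finger_gap: -0.0
grasp_force: 1.9
```

>>> servo_tool(targets=[[[1, 0, 0, 0.06, 0], [1, 0, 0, 0.04, 0], [1, 0, 0, 0, 0]]])

```text
clock: 20.65
tool_pos: [0.515, 0.1579, 0.2719]
tool_rot: [-0.009, 0.747, 0.664, -0.006]
contact_force: [-1.8, -1.1, 21.0]
finger_gap: -0.0
grasp_force: 10.4
```

>>> servo_tool(targets=[[[1, 0, 0, 0.02, 0], [1, 0, 0, 0, 0]]])

```text
clock: 20.82
tool_pos: [0.515, 0.1578, 0.2718]
tool_rot: [-0.009, 0.747, 0.664, -0.006]
contact_force: [-3.3, -1.5, 31.0]
finger_gap: -0.0003
grasp_force: 15.7
```

>>> servo_tool(targets=[[[1, 0, 0, -0.1, 0], [1, 0, 0, -0.3, 0], [1, 0, 0, -0.5, 0], [1, 0, 0, -1, 0], [1, 0, 0, -1, 0], [1, 0, 0, -1, 0], [1, 0, 0, -1, 0], [1, -1, 0, 0, 0], [1, -1, 0, 0, 0], [1, -1, 0, 0, 0]]])

```text
clock: 21.65
tool_pos: [0.5083, 0.0821, 0.3931]
tool_rot: [-0.01, 0.747, 0.665, -0.006]
contact_force: [0.9, -0.8, 0.0]
finger_gap: -0.0002
grasp_force: 0.0
```

>>> servo_tool(targets=[[[1, -1, 0, 0, 0], [1, -1, 0, 0, 0], [1, -0.6, 0, 0, 0], [1, 0, 0, 0, 0], [1, 0, 0, 0, 0]]])

```text
clock: 22.07
tool_pos: [0.5011, 0.0179, 0.3927]
tool_rot: [-0.01, 0.748, 0.664, -0.006]
contact_force: [0.0, 0.8, -0.5]
finger_gap: -0.0001
grasp_force: 0.0
```

```bash
python3 -c "
from lab import *
gob(0,0,.4,0); snap('wrist','w12')
# same outline check by projecting pack model, compare white rear rim rows at centre column
g=cv2.cvtColor(cv2.imread('pics/w12.png'),cv2.COLOR_BGR2GRAY)
w=bw(-.09,.005); px=proj('w12',[w[0],w[1],.028])[0]; print(px); c=int(px[0]); print(g[int(px[1])-15:int(px[1])+15,c])
w=bw(0,0); q=proj('w12',[w[0],w[1],.105]); print('plunger px',q)"
```

```text
at [0.5011 0.0179 0.3927] yaw 1.4526 roll units -0.02 then shift units [ 5.73 -0.27 -0.29] t 22.0667
now in bridge [-0.1433 -0.0067] [ 0.   0.8 -0.5]
[315.25141072 131.59978852]
[165 165 166 167 166 166 164 164 169 186 202 204 196 183 171 165 175 185
 187 187 186 186 185 185 185 185 186 185 185 185]
plunger px [[318.03109436  22.01686492]]
```

```bash
python3 -c "
from cell import ctrl
print(ctrl.close_job())"
```

```text
the job is handed in; nothing more can be done
None
```

I pushed the pack under the bridge against the end stop, straight and about 5 mm off the middle line, pressed the head onto it (up to about 31 N, over the 8–15 N you gave), backed the arm clear and handed the job in at about 22 s; no verdict came back.

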